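Lay out the dissolving station on the lab bench

ROBOT

A 6-joint arm with a two-finger parallel gripper is mounted at the origin on the work surface. World frame = base frame: x ahead of the robot, y to its left, z up, the work surface at z = 0. Lengths are in m, angles in rad, forces in N, time in s.
With the tool pointing down it reaches from about 0.3 to 0.775 m from the base axis. Payload 14.6 kg.
Tool frame: the origin (TCP) lies on the mounting face of the last link; the fingertips stand 199 mm ahead of it and the grasp point (between the pads) lies 180 mm ahead of it; z points along the fingers, y is the line along which they close (so a half turn about z gives the same grasp; the last joint's range is limited). The gripper opens to 94 mm and grips with 3 to 60 N. Pads are 16 mm wide; open, the fingers measure 119 mm over their backs; the gripper's body (75 mm by 177 mm) begins 78 mm behind the grasp point.
Start: joints at [1.051, 0.3, 1.521, -0, 1.321, -0.067], TCP at [0.241, 0.495, 0.405] pointing down, gripper open.
Joint ranges: [-3.03, 3.03], [-0.79, 2.21], [0.23, 2.52], [-1.04, 4.18], [0, 3.07], [-2.55, 2.55]. Speed limits (rad/s): [2.22, 2.22, 2.57, 3.14, 3.14, 3.14].

INTERFACE

Orientations are given as [roll, pitch, yaw] about the fixed x, y, z axes, in that order (R = Rz(yaw) Ry(pitch) Rx(roll)).
In Python, from station import get_obs, camera, hand_in gives the robot as it stands.
- The arm moves only by the tool apply_moves, never from a script. Its argument "increments" is a list of rows, each an object of numbers: "tx", "ty", "tz": the shift along the tool's x, y, z as a fraction of full scale; "ax", "ay", "az": the turn, a rotation vector about the tool's x, y, z as a fraction of full scale. In form: [{"tx": .., "ty": .., "tz": .., "ax": .., "ay": .., "az": ..}, ...]. A call has 1 to 12 rows; each row shifts and turns the commanded pose from where the row before left it, along the tool's axes as they then stand; what a row does not reach is not made up. Full scale, the value 1, is 30 mm for a shift and 5 degrees for a turn. A row lasts 1/8 s, in which the tool goes at most 62.5 mm and 10.7 degrees, less where a joint would pass 70% of its speed; a pose out of reach is approached as far as the arm can. A call with a number of a shift or a turn outside -1 to 1 is refused whole. A call with a gripper value outside its range is refused whole. "jaw" is the closure, from 0 (fully open) to 1 (shut), set as the call begins (left out, the last holds). The fingers move at their own pace and stop on an object; "force" is the grip in N (left out, the last holds). Time passes only in rows, so rows that do not move let the fingers close. It gives the time, the measured TCP pose, the force, the opening and the grip force at its end, in the units of the state.
- get_obs(): the state, without advancing time (a new reading comes with each control period).
- camera(name): name is "scene" or "top" or "wrist"; returns a dict with "pixels" (400x640x3 uint8, red, green, blue), "camera_matrix" (3x3 intrinsics, pixels), "dist" ([k1, k2, p1, p2, k3] as OpenCV has them; the pictures are not rectified), "R" (3x3) and "t" (3): a world point X has camera coordinates R X + t; the wrist camera has in their place "T_tool_cam" (4x4, takes a point from camera to tool coordinates, whose origin is the TCP and whose axes are the flange's). Camera axes: x right, y down, z forward; pixel columns grow to the right and rows downward; lengths in m; the calibration is good to about 2 mm. A picture is of the moment at which its call begins: read the wrist's pose just before it. There is no depth.
- hand_in(): hands the job in; it is judged then, once.
The state is a dict: "time_s": time; "qpos": joint angles; "joint_vel": joint speeds; "tau": joint torques, N m; "ee_pos": TCP position; "eef_rot": TCP orientation; "force": force on the tool from outside, world axes, zero at the start; "moment": the same for the moment, N m; "grip_width": finger opening in m; "grip_force": force on a finger pad.
Only numpy, scipy, OpenCV 4.12 (cv2) and the standard library are available. Lean on these libraries where they do the work, as an engineer would, in place of code of your own. Each camera call takes 0.05 s, during which the arm holds its last target. There are 200 camera calls.

TASK

Lay out the dissolving station: stand the beaker in the middle of the stirrer's round plate with the cover centred on top of it, and the crucible in the middle of the balance pan. On the bench, stand the amber bottle beside the stirrer on the side facing the balance, and the small jar in front of the stirrer (the side with its knob, towards the robot), each opposite the middle of that side face and with a clear gap of about 30 mm to it. All stand upright; drop nothing, and do not shift the slide pack, the tube rack or the calculator.

Things in the scene. Friction and masses are not known exactly. Their poses are not given: they have to be found in the camera images.
- beaker_mid (a point): White plastic beaker, open at the top, straight round wall: outer diameter 56 mm, height 80 mm, wall 3 mm, about 60 g. The point is on its axis, half-way up (40 mm above its underside); z is its axis, upward. Starts upright on the bench.
- cover_knob (a point): White plastic beaker cover: a disc 68 mm in diameter, 4 mm thick at its edge and rising to 7 mm at the knob, flat underneath, with an upright cylindrical knob 20 mm in diameter from 7 to 36 mm above the underside, about 50 g. It simply lies on the beaker's rim. The point is on the axis, in the knob, 26 mm above the underside; z upward. Starts flat on the bench, knob up.
- crucible_mid (a point): White porcelain crucible, a small open cup without handle: 48 mm across at the rim, 42 mm at 18 mm height, narrowing to 32 mm at the foot, height 42 mm, about 50 g. The point is on its axis, half-way up (21 mm above its underside); z upward. Starts upright on the bench.
- bottle_mid (a point): Amber glass reagent bottle with black cap and paper label: body diameter 56 mm, straight up to 74 mm height, cap 36 mm wide from 82 to 100 mm, height 100 mm, about 200 g. The point is on its axis, half-way up (50 mm above its underside); z upward. Starts upright on the bench.
- jar_mid (a point): Small round white plastic jar with a black screw lid: body diameter 36 mm, lid diameter 40 mm (the lid is the top 14 mm), height 48 mm, about 50 g. The point is on its axis, half-way up (24 mm above its underside); z upward. Starts upright on the bench.
- stirrer_plate (a point): Magnetic stirrer, fixed: black box 140 x 140 mm, 44 mm high, with a round dark steel plate, 100 mm across, its top 50 mm above the bench. The point is the centre of the plate's top and of the box. x points to its rear, away from the robot; -x is the front, whose knob stands out 12 mm, 35 mm right of the middle; y is its left. Turned up to 0.25 rad; left or right of the balance at random.
- balance_pan (a point): Small laboratory balance, fixed: white box 155 mm (x) by 130 mm (y), 30 mm high, with a round bright steel pan, 96 mm across, its top 40 mm above the bench; it does not yield. The point is the centre of the pan's top; x points to the rear, the display is in front (-x); the box reaches 95 mm in front of the point and 60 mm behind it.
- slidebox: Bystander: a pack of microscope slides, white and blue, 78 x 28 x 26 mm, long side along its x, lying near the robot a little left of the middle. Origin at the centre of its underside. Leave it.
- rack: Bystander: clear test-tube rack 60 x 200 mm with some blue-capped tubes, 78 mm high, beyond the middle of the work area. Origin at the centre of its underside, long side along its y. Leave it.
- calculator: Bystander: dark pocket calculator 150 x 82 x 14 mm, on the bench to the right. Origin at the centre of its underside, long side along its x. Leave it.
There are look-alikes about, which are no part of the job. Leave any yellow look-alike of the part that bears stirrer_plate alone.

How it is judged:
By the outcome, as a careful person would: the job done as asked, in the order asked, and still so for the second after the job is handed in, with the robot touching nothing.
It also fails if it takes over 144 s, if anything falls off the work surface, if the arm or the gripper's body presses on something with over 40 N, if the wrist force passes 120 N, or if a joint passes its speed limit or range.

## Working session

There is one attempt and no reset: what is moved stays moved. The work goes in short steps, Python scripts to look and compute and a tool call to move; the robot and the scene stay as the last step left them, time stands still between calls to the robot, and variables do not carry over. Pictures are saved under pics/ and viewed, at most 14 in all, crops included, and the job is handed in when it is done.

Besides the shell and the picture viewer there is one more tool, called as a command line: name --argument value ..., lists and objects as JSON in quotes. apply_moves: Moves the arm, as the interface text tells. Its arguments: {"type":"object","properties":{"increments":{"type":"array"},"jaw":{"type":"number"},"force":{"type":"number"}},"required":["increments"]}

```bash
mkdir -p pics; ls; cat > h.py <<'E'
import numpy as np, cv2
from station import get_obs, camera
def snap(n,f):
    o=get_obs(); c=camera(n); cv2.imwrite('pics/'+f+'.png',c['pixels'][:,:,::-1])
    np.savez('pics/'+f+'.npz',ee=o['ee_pos'],rot=o['eef_rot'],**c)
    return c
E
python3 - <<'E'
from h import *
import cv2
for n in('scene','top'):
    c=snap(n,n+'0'); print(c['camera_matrix'],c['dist'],c['R'],c['t'])
o=get_obs();print(o)
E
```

```text
pics
[[419.22794946   0.         315.99586525]
 [  0.         419.22794946 194.09726156]
 [  0.           0.           1.        ]] [-0.00201562  0.          0.          0.          0.        ] [[ 0.86010823  0.50981959 -0.0172571 ]
 [ 0.2935987  -0.52242354 -0.80054572]
 [-0.41714941  0.68348931 -0.59902315]] [-0.54412273 -0.09277182  1.56718181]
[[520.62375712   0.         317.64306765]
 [  0.         520.62375712 199.26272213]
 [  0.           0.           1.        ]] [-0.0261365  0.         0.         0.         0.       ] [[-5.95137114e-04 -9.99891865e-01 -1.46937021e-02]
 [-9.90948617e-01  2.56217583e-03 -1.34217262e-01]
 [ 1.34240396e-01  1.44808261e-02 -9.90842985e-01]] [0.06673708 0.61382478 1.63109422]
{'time_s': 0.1, 'qpos': array([ 1.05142211e+00,  3.00429100e-01,  1.52149773e+00, -1.12314833e-05,
        1.32067314e+00, -6.65939767e-02]), 'joint_vel': array([ 0.00091942, -0.00142609, -0.00184946, -0.00065738, -0.00237243,
        0.00025191]), 'tau': array([ 1.23440201e-03, -5.32642579e+01, -3.53288269e+01,  7.10172113e-02,
        2.34550936e-02, -3.87439832e-05]), 'ee_pos': array([0.24059742, 0.49456128, 0.40414452]), 'eef_rot': array([-3.14058685e+00, -5.61765351e-05,  2.68881517e+00]), 'force': array([-0.00272132,  0.29752367, -0.10640239]), 'moment': array([-0.00715534,  0.02753488, -0.05337838]), 'grip_force': 0.0, 'grip_width': 0.09369760662896834}
```

View pics/scene0.png

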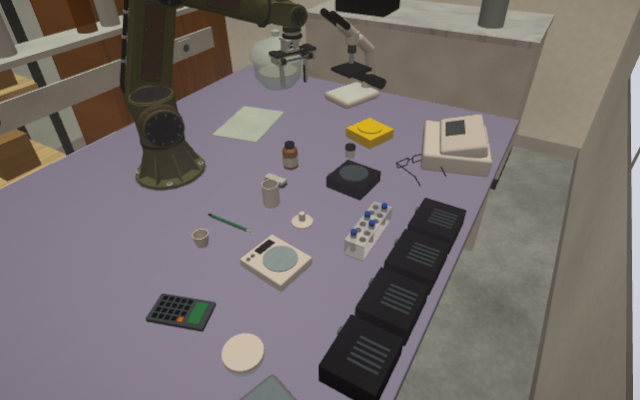

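View pics/top0.png

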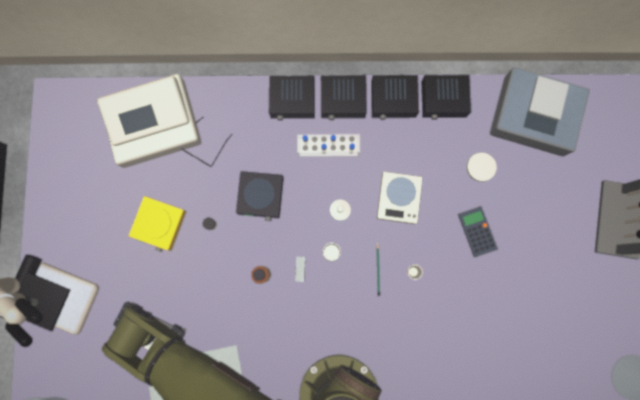

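The pictures show, in the top view: stirrer (260,194), yellow look-alike (157,224), balance (401,197), cover (340,210), beaker (332,252), bottle (261,274), jar (209,224), crucible (415,272), slide pack (300,269), rack (328,145). The stirrer stands left of the balance, so the bottle goes on its right side.

```bash
cat >> h.py <<'E'
def ray(c,uv,z,cw=None):
    p=cv2.undistortPoints(np.array(uv,float).reshape(-1,1,2),c['camera_matrix'],c['dist']).reshape(-1,2)
    d=np.c_[p,np.ones(len(p))]
    if 'R' in c: R,t=c['R'],c['t']; o=-R.T@t; d=d@R
    else: T=cw@c['T_tool_cam']; o=T[:3,3]; d=d@T[:3,:3].T
    return o+d*((z-o[2])/d[:,2])[:,None]
def load(f): return dict(np.load('pics/'+f+'.npz'))
def proj(c,X):
    return cv2.projectPoints(np.array(X,float).reshape(-1,1,3),cv2.Rodrigues(c['R'])[0],c['t'],c['camera_matrix'],c['dist'])[0].reshape(-1,2)
E
python3 - <<'E'
from h import *
c=load('top0')
im=c['pixels'][:,:,::-1].copy()
for n,uv,z in [('stir',(259,193),.05),('pan',(401,191),.04),('cover',(340,210),.03),('beaker',(332,252),.08),('bottle',(261,275),.1),('jar',(209,224),.048),('cruc',(415,272),.042),('slide',(300,269),.026),('rack',(328,145),.078)]:
    print(n,ray(c,[uv],z)[0].round(3))
crop=cv2.resize(im[120:300,180:440],None,fx=3,fy=3,interpolation=cv2.INTER_CUBIC)
cv2.imwrite('pics/crop.png',crop)
# stirrer: dark mask around
g=cv2.cvtColor(im,cv2.COLOR_BGR2GRAY)
for n,(u0,v0,u1,v1) ,z in [('stir',(232,166,290,225),.044)]:
    m=(g[v0:v1,u0:u1]<75).astype(np.uint8)
    k,_=cv2.findContours(m,cv2.RETR_EXTERNAL,cv2.CHAIN_APPROX_NONE); k=max(k,key=cv2.contourArea)
    k=cv2.findContours(cv2.morphologyEx(m,cv2.MORPH_OPEN,np.ones((9,9))),0,1)[0];k=max(k,key=cv2.contourArea)
    b=ray(c,k.reshape(-1,2)+[u0,v0],z)[:,:2]
    print(n,cv2.minAreaRect(b.astype(np.float32)))
hsv=cv2.cvtColor(im,cv2.COLOR_BGR2HSV)
print(hsv[193,259],hsv[180,240],hsv[191,401],hsv[220,320],hsv[215,388])
E
```

```text
stir [0.634 0.254 0.05 ]
pan [ 0.64  -0.203  0.04 ]
cover [ 0.58  -0.006  0.03 ]
beaker [0.444 0.021 0.08 ]
bottle [0.374 0.238 0.1  ]
jar [0.534 0.413 0.048]
cruc [ 0.382 -0.241  0.042]
slide [0.392 0.122 0.026]
rack [0.784 0.032 0.078]Traceback (most recent call last):
  File "<stdin>", line 13, in <module>
ValueError: max() iterable argument is empty
```

View pics/crop.png

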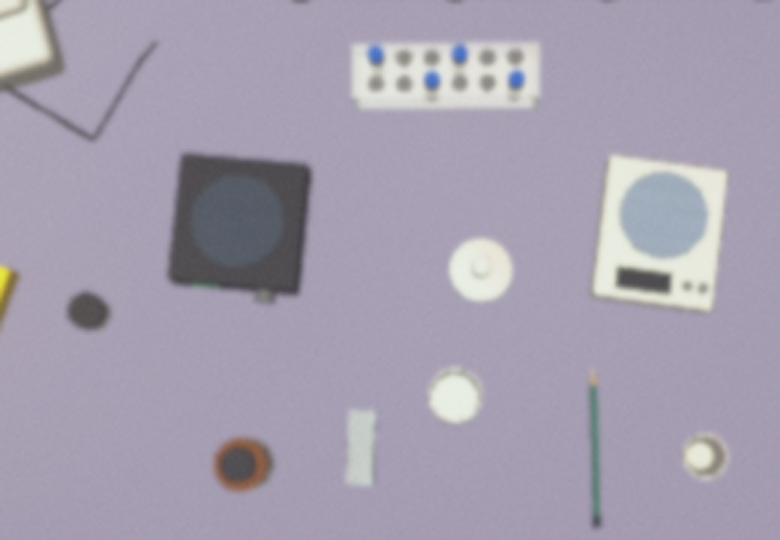

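The crop shows the stirrer with its plate centre at about (237,221) of the 3x crop and its sides turned a little clockwise. The jar is left of it at (88,310), and the cover is at (481,268). I'll refine this with masks.

```bash
python3 - <<'E'
from h import *
c=load('top0'); im=c['pixels'][:,:,::-1].copy()
hsv=cv2.cvtColor(im,cv2.COLOR_BGR2HSV)
print(hsv[193,259],hsv[178,246],hsv[191,401],hsv[235,320],hsv[205,386],hsv[210,340],hsv[224,209])
def blob(box,f):
    u0,v0,u1,v1=box; m=f(hsv[v0:v1,u0:u1].astype(int)).astype(np.uint8)
    k=max(cv2.findContours(m,0,cv2.CHAIN_APPROX_NONE)[0],key=cv2.contourArea); return k.reshape(-1,2)+[u0,v0]
def rep(n,k,z,rect=False):
    w=ray(c,k,z)[:,:2].astype(np.float32)
    r=cv2.minAreaRect(w) if rect else cv2.minEnclosingCircle(w)
    M=cv2.moments(w.reshape(-1,1,2)); print(n,np.round(np.r_[M['m10']/M['m00'],M['m01']/M['m00']],4),r)
rep('plate',blob((236,170,284,220),lambda h:(h[...,1]>65)&(abs(h[...,0]-108)<10)),.05)
rep('box',blob((230,164,292,226),lambda h:h[...,2]<(hsv[178,246,2]+hsv[235,320,2])/2),.044,True)
rep('pan',blob((380,170,424,225),lambda h:(h[...,1]>40)&(h[...,0]<118)&(h[...,0]>95)),.04)
rep('bal',blob((370,165,430,230),lambda h:((h[...,1]<30)&(h[...,2]>185))),.03,True)
rep('cover',blob((322,192,360,230),lambda h:h[...,1]<26),.004)
rep('beak',blob((315,235,350,268),lambda h:h[...,1]<26),.08)
rep('jar',blob((195,210,225,238),lambda h:h[...,2]<110),.048)
rep('cruc',blob((402,258,430,286),lambda h:h[...,1]<34),.042)
rep('bottle cap',blob((245,262,276,290),lambda h:(h[...,2]<100)&(h[...,1]<90)),.1)
E
```

```text
[109  42 103] [158  12  82] [106  37 187] [129  28 181] [ 39  14 236] [ 40  13 229] [165  12  85]Traceback (most recent call last):
  File "<stdin>", line 12, in <module>
  File "<stdin>", line 7, in blob
ValueError: max() iterable argument is empty
```

```bash
python3 - <<'E'
from h import *
c=load('top0'); im=c['pixels'][:,:,::-1].copy()
hsv=cv2.cvtColor(cv2.GaussianBlur(im,(3,3),0),cv2.COLOR_BGR2HSV)
def blob(box,f):
    u0,v0,u1,v1=box; m=f(hsv[v0:v1,u0:u1].astype(int)).astype(np.uint8)
    k=max(cv2.findContours(m,0,cv2.CHAIN_APPROX_NONE)[0],key=cv2.contourArea,default=None); return k.reshape(-1,2)+[u0,v0]
def rep(n,z,rect,*a):
    try: k=blob(*a)
    except Exception as e: print(n,'none');return
    w=ray(c,k,z)[:,:2].astype(np.float32)
    w=(w-w[0]).astype(np.float32)*1000; o=ray(c,k[:1],z)[0,:2]*1000
    r=cv2.minAreaRect(w) if rect else cv2.minEnclosingCircle(w)
    print(n,(o+r[0]).round(1),np.round(r[1],1),r[2:])
rep('plate',.05,0,(236,170,284,220),lambda h:(h[...,1]>26)&(abs(h[...,0]-108)<12)&(h[...,2]<130))
rep('box',.044,1,(230,164,292,226),lambda h:h[...,2]<130)
rep('pan',.04,0,(380,170,424,225),lambda h:(h[...,1]>25)&(h[...,0]<117)&(h[...,0]>95))
rep('bal',.03,1,(370,165,430,230),lambda h:h[...,2]>208)
rep('cover',.004,0,(322,192,360,230),lambda h:h[...,2]>208)
rep('beak',.08,0,(315,235,350,268),lambda h:h[...,2]>208)
rep('jar',.048,0,(195,210,225,238),lambda h:h[...,2]<130)
rep('cruc',.042,0,(402,258,430,286),lambda h:h[...,1]<20)
rep('cap',.1,0,(245,262,276,290),lambda h:(h[...,2]<110)&(h[...,1]<70))
E
```

```text
plate [633.  254.8] 48.9 ()
box [627.7 253.2] [143.  148.8] (84.82796478271484,)
pan [ 640.  -201.9] 43.3 ()
bal [ 622.9 -199.8] [124.8 149.5] (81.77505493164062,)
cover [585.2  -6.2] 33.0 ()
beak [442.7  23.8] 23.2 ()
jar [536.7 412.1] 21.9 ()
cruc [ 383.2 -239.8] 26.4 ()
cap [375.3 244.4] 16.6 ()
```

apply_moves --increments '[{"az": 1}, {"az": 1}, {"az": 1}, {"az": 1}, {"az": 1}, {"az": 1}, {"az": 1}, {"az": 1}, {"az": 1}, {"az": 1}, {"az": 1}, {"az": 1}]' --jaw 0 --force 20

```text
schema error: expected keys tx, ty, tz, ax, ay, az
```

apply_moves --increments '[{"az": 0.812, "ax": 0.01}, {"ty": 0.45, "tx": -1}, {"ty": 0.45, "tx": -1}, {"ty": 0.45, "tx": -1}, {"ty": 0.45, "tx": -1}, {"ty": 0.45, "tx": -1}, {"ty": 0.45, "tx": -1}, {"ty": 0.45, "tx": -1}, {"ty": 0.45, "tx": -1}, {"ty": 0.45, "tx": -1}, {"ty": 0.45, "tx": -1}, {"ty": 0.45, "tx": -1}]'

```text
schema error: expected keys tx, ty, tz, ax, ay, az
```

apply_moves --increments '[{"tx": 0, "ty": 0, "tz": 0, "ax": 0, "ay": 0, "az": 1}, {"tx": 0, "ty": 0, "tz": 0, "ax": 0, "ay": 0, "az": 1}, {"tx": 0, "ty": 0, "tz": 0, "ax": 0, "ay": 0, "az": 1}, {"tx": 0, "ty": 0, "tz": 0, "ax": 0, "ay": 0, "az": 1}, {"tx": 0, "ty": 0, "tz": 0, "ax": 0, "ay": 0, "az": 1}, {"tx": 0, "ty": 0, "tz": 0, "ax": 0, "ay": 0, "az": 1}, {"tx": 0, "ty": 0, "tz": 0, "ax": 0, "ay": 0, "az": 1}, {"tx": 0, "ty": 0, "tz": 0, "ax": 0, "ay": 0, "az": 1}, {"tx": 0, "ty": 0, "tz": 0, "ax": 0, "ay": 0, "az": 1}, {"tx": 0, "ty": 0, "tz": 0, "ax": 0, "ay": 0, "az": 1}, {"tx": 0, "ty": 0, "tz": 0, "ax": 0, "ay": 0, "az": 1}, {"tx": 0, "ty": 0, "tz": 0, "ax": 0, "ay": 0, "az": 1}]' --jaw 0 --force 20

```text
time_s: 1.6
ee_pos: [0.2406, 0.4946, 0.4043]
eef_rot: [-3.141, 0.001, 1.639]
force: [-0.1, -0.5, -0.1]
grip_width: 0.094
grip_force: 0.0
```

apply_moves --increments '[{"tx": 0, "ty": 0, "tz": 0, "ax": 0, "ay": 0, "az": 0.81}, {"tx": -1, "ty": 0.45, "tz": 0, "ax": 0, "ay": 0, "az": 0}, {"tx": -1, "ty": 0.45, "tz": 0, "ax": 0, "ay": 0, "az": 0}, {"tx": -1, "ty": 0.45, "tz": 0, "ax": 0, "ay": 0, "az": 0}, {"tx": -1, "ty": 0.45, "tz": 0, "ax": 0, "ay": 0, "az": 0}, {"tx": -1, "ty": 0.45, "tz": 0, "ax": 0, "ay": 0, "az": 0}, {"tx": -1, "ty": 0.45, "tz": 0, "ax": 0, "ay": 0, "az": 0}, {"tx": -1, "ty": 0.45, "tz": 0, "ax": 0, "ay": 0, "az": 0}, {"tx": -1, "ty": 0.45, "tz": 0, "ax": 0, "ay": 0, "az": 0}, {"tx": -1, "ty": 0.45, "tz": 0, "ax": 0, "ay": 0, "az": 0}, {"tx": -1, "ty": 0.45, "tz": 0, "ax": 0, "ay": 0, "az": 0}, {"tx": -1, "ty": 0.45, "tz": 0, "ax": 0, "ay": 0, "az": 0}]'

```text
time_s: 3.1
ee_pos: [0.3894, 0.1635, 0.4045]
eef_rot: [-3.141, 0.0, 1.571]
force: [0.6, 0.3, 0.1]
grip_width: 0.0939
grip_force: 0.0
```

apply_moves --increments '[{"tx": -0.95, "ty": 0.36, "tz": 0, "ax": 0, "ay": 0, "az": 0}, {"tx": -0.95, "ty": 0.36, "tz": 0, "ax": 0, "ay": 0, "az": 0}, {"tx": -0.95, "ty": 0.36, "tz": 0, "ax": 0, "ay": 0, "az": 0}, {"tx": -0.95, "ty": 0.36, "tz": 0, "ax": 0, "ay": 0, "az": 0}, {"tx": -0.95, "ty": 0.36, "tz": 0, "ax": 0, "ay": 0, "az": 0}, {"tx": 0, "ty": 0, "tz": 0, "ax": 0, "ay": 0, "az": 0}]'

```text
time_s: 3.85
ee_pos: [0.4435, 0.0209, 0.4043]
eef_rot: [-3.141, 0.0, 1.569]
force: [-0.6, 0.5, -0.4]
grip_width: 0.0943
grip_force: 0.0
```

```bash
python3 - <<'E'
from h import *
c=snap('wrist','w1'); o=get_obs(); print(o['ee_pos'],o['eef_rot'],c['T_tool_cam'],c['camera_matrix'],c['dist'])
E
```

```text
[0.4431955  0.02174338 0.40435103] [-3.14087401e+00 -1.14503261e-04  1.56935603e+00] [[ 4.96272531e-04 -9.73070764e-01 -2.30506054e-01  6.74218045e-02]
 [ 9.99999748e-01  3.66103689e-04  6.07479099e-04 -5.26762443e-04]
 [-5.06731035e-04 -2.30506298e-01  9.73070701e-01  1.85895134e-02]
 [ 0.00000000e+00  0.00000000e+00  0.00000000e+00  1.00000000e+00]] [[337.54610092   0.         320.94879247]
 [  0.         337.54610092 196.75282811]
 [  0.           0.           1.        ]] [-0.07024585  0.          0.          0.          0.        ]
```

View pics/w1.png

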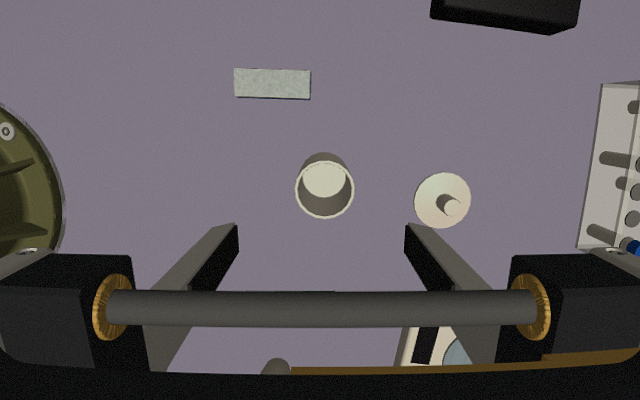

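The wrist view shows the beaker rim centred at about (325,190), the cover disc at (443,200) with its knob top at (452,207), and the slide pack at (272,84).

```bash
cat >> h.py <<'E'
from scipy.spatial.transform import Rotation as Ro
def cw(c):
    T=np.eye(4);T[:3,:3]=Ro.from_euler('xyz',c['rot']).as_matrix();T[:3,3]=c['ee'];return T
def wpt(f,uv,z):
    c=load(f); return ray(c,uv,z,cw(c)).round(4)
E
python3 - <<'E'
from h import *
print('rim',wpt('w1',[(325,190),(296,190),(354,190)],.08))
print('disc',wpt('w1',[(443,200),(415,200),(471,200)],.004)); print('knob',wpt('w1',[(452,207)],.036))
print('slide',wpt('w1',[(272,84)],.026))
E
```

```text
rim [[0.4467 0.0223 0.08  ]
 [0.4198 0.0223 0.08  ]
 [0.4736 0.0223 0.08  ]]
disc [[ 0.5864 -0.0063  0.004 ]
 [ 0.553  -0.0062  0.004 ]
 [ 0.6202 -0.0064  0.004 ]]
knob [[ 0.585  -0.0062  0.036 ]]
slide [[0.393  0.1218 0.026 ]]
```

apply_moves --increments '[{"tx": 0, "ty": 0.1, "tz": 1, "ax": 0, "ay": 0, "az": 0}, {"tx": 0, "ty": 0, "tz": 1, "ax": 0, "ay": 0, "az": 0}, {"tx": 0, "ty": 0, "tz": 1, "ax": 0, "ay": 0, "az": 0}, {"tx": 0, "ty": 0, "tz": 1, "ax": 0, "ay": 0, "az": 0}, {"tx": 0, "ty": 0, "tz": 1, "ax": 0, "ay": 0, "az": 0}, {"tx": 0, "ty": 0, "tz": 0.97, "ax": 0, "ay": 0, "az": 0}, {"tx": 0, "ty": 0, "tz": 0, "ax": 0, "ay": 0, "az": 0}]'

```text
time_s: 4.78
ee_pos: [0.4455, 0.0228, 0.2243]
eef_rot: [-3.138, -0.0, 1.572]
force: [-0.9, 0.6, 0.7]
grip_width: 0.0939
grip_force: 0.0
```

apply_moves --increments '[{"tx": 0, "ty": 0, "tz": 0, "ax": 0, "ay": 0, "az": 0}, {"tx": 0, "ty": 0, "tz": 0, "ax": 0, "ay": 0, "az": 0}, {"tx": 0, "ty": 0, "tz": 0, "ax": 0, "ay": 0, "az": 0}, {"tx": 0, "ty": 0, "tz": 0, "ax": 0, "ay": 0, "az": 0}, {"tx": 0, "ty": 0, "tz": 0, "ax": 0, "ay": 0, "az": 0}, {"tx": 0, "ty": 0, "tz": 0, "ax": 0, "ay": 0, "az": 0}]' --jaw 1 --force 20

```text
time_s: 5.52
ee_pos: [0.4462, 0.0221, 0.2258]
eef_rot: [3.141, -0.0, 1.571]
force: [-1.3, -1.1, 6.6]
grip_width: 0.0548
grip_force: 19.9
```

apply_moves --increments '[{"tx": 0, "ty": 0, "tz": -1, "ax": 0, "ay": 0, "az": 0}, {"tx": 0, "ty": 0, "tz": -1, "ax": 0, "ay": 0, "az": 0}, {"tx": 0, "ty": 0, "tz": -1, "ax": 0, "ay": 0, "az": 0}, {"tx": 0.6, "ty": 0.85, "tz": -1, "ax": 0, "ay": 0, "az": 0}, {"tx": 0.6, "ty": 0.9, "tz": 0, "ax": 0, "ay": 0, "az": 0}, {"tx": 0.6, "ty": 0.9, "tz": 0, "ax": 0, "ay": 0, "az": 0}, {"tx": 0.6, "ty": 0.9, "tz": 0, "ax": 0, "ay": 0, "az": 0}, {"tx": 0.6, "ty": 0.9, "tz": 0, "ax": 0, "ay": 0, "az": 0}, {"tx": 0.6, "ty": 0.9, "tz": 0, "ax": 0, "ay": 0, "az": 0}, {"tx": 0.6, "ty": 0.9, "tz": 0, "ax": 0, "ay": 0, "az": 0}, {"tx": 0, "ty": 0, "tz": 0, "ax": 0, "ay": 0, "az": 0}, {"tx": 0, "ty": 0, "tz": 0, "ax": 0, "ay": 0, "az": 0}]'

```text
time_s: 7.02
ee_pos: [0.6333, 0.1478, 0.345]
eef_rot: [-3.141, 0.0, 1.571]
force: [0.2, -0.2, -1.1]
grip_width: 0.0548
grip_force: 19.9
```

```bash
python3 - <<'E'
from h import *
c=snap('wrist','w2'); print(get_obs()['ee_pos'])
E
```

```text
[0.63321869 0.14769694 0.34537282]
```

View pics/w2.png

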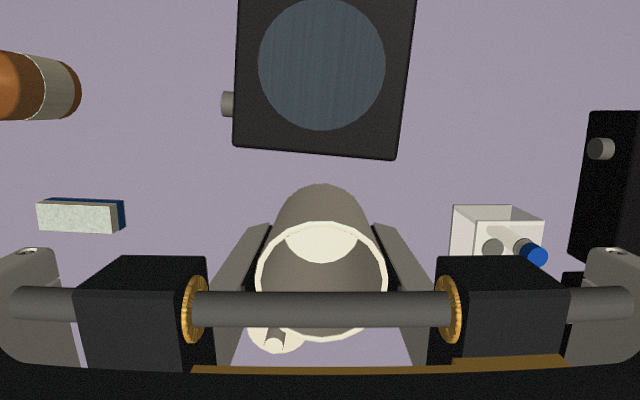

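The wrist view shows the held beaker at (321,280). The stirrer plate is centred at about (321,64), and the stirrer's right edge runs from (233,146) to (395,160).

```bash
python3 - <<'E'
from h import *
c=load('w2'); im=c['pixels'][:,:,::-1]
hsv=cv2.cvtColor(cv2.GaussianBlur(im,(5,5),0),cv2.COLOR_BGR2HSV)[:145,225:420].astype(int)
m=((hsv[...,1]>55)&(abs(hsv[...,0]-105)<15)&(hsv[...,2]<130)).astype(np.uint8)
k=max(cv2.findContours(m,0,1)[0],key=cv2.contourArea).reshape(-1,2)+[225,0]
k=k[k[:,1]>2]
w=ray(c,k,.05,cw(c))[:,:2]; A=np.c_[2*w,np.ones(len(w))]; s=np.linalg.lstsq(A,(w**2).sum(1),rcond=None)[0]
print('plate',s[:2],np.sqrt(s[2]+s[0]**2+s[1]**2),len(w))
e=wpt('w2',[(233,146),(395,160)],.044);print(e)
d=e[1]-e[0];print('yaw',np.arctan2(d[1],d[0]))
E
```

```text
Traceback (most recent call last):
ValueError: max() iterable argument is empty
```

```bash
python3 - <<'E'
from h import *
c=load('w2'); im=c['pixels'][:,:,::-1]
hsv=cv2.cvtColor(cv2.GaussianBlur(im,(5,5),0),cv2.COLOR_BGR2HSV)[:145,225:420].astype(int)
print(hsv[60,95],hsv[130,30])
m=((hsv[...,1]>hsv[60,95,1]*.7)&(abs(hsv[...,0]-hsv[60,95,0])<15)&(hsv[...,2]<120)).astype(np.uint8)
k=max(cv2.findContours(m,0,1)[0],key=cv2.contourArea).reshape(-1,2)+[225,0]
k=k[k[:,1]>2]
w=ray(c,k,.05,cw(c))[:,:2]; A=np.c_[2*w,np.ones(len(w))]; s=np.linalg.lstsq(A,(w**2).sum(1),rcond=None)[0]
print('plate',s[:2],np.sqrt(s[2]+s[0]**2+s[1]**2),len(w))
e=wpt('w2',[(233,146),(395,160)],.044);print(e)
d=e[1]-e[0];print('yaw',np.arctan2(d[1],d[0]))
E
```

```text
[102  44  87] [20 17 45]
plate [0.63275864 0.25479816] 0.048907282655880756 321
[[0.5591 0.1918 0.044 ]
 [0.6949 0.1801 0.044 ]]
yaw -0.08594388098117423
```

apply_moves --increments '[{"tx": 0.9, "ty": 0, "tz": 0, "ax": 0, "ay": 0, "az": 0}, {"tx": 0.9, "ty": 0, "tz": 0, "ax": 0, "ay": 0, "az": 0}, {"tx": 0.9, "ty": 0, "tz": 0, "ax": 0, "ay": 0, "az": 0}, {"tx": 0.86, "ty": 0, "tz": 0, "ax": 0, "ay": 0, "az": 0}, {"tx": 0, "ty": 0, "tz": 0.8, "ax": 0, "ay": 0, "az": 0}, {"tx": 0, "ty": 0, "tz": 0.8, "ax": 0, "ay": 0, "az": 0}, {"tx": 0, "ty": 0, "tz": 0.5, "ax": 0, "ay": 0, "az": 0}, {"tx": 0, "ty": 0, "tz": 0.1, "ax": 0, "ay": 0, "az": 0}, {"tx": 0, "ty": 0, "tz": 0.05, "ax": 0, "ay": 0, "az": 0}, {"tx": 0, "ty": 0, "tz": 0, "ax": 0, "ay": 0, "az": 0}, {"tx": 0, "ty": 0, "tz": 0, "ax": 0, "ay": 0, "az": 0}]'

```text
time_s: 8.45
ee_pos: [0.6337, 0.2549, 0.2787]
eef_rot: [3.141, -0.0, 1.571]
force: [0.3, -0.1, -0.5]
grip_width: 0.0547
grip_force: 19.9
```

apply_moves --increments '[{"tx": 0, "ty": -0.02, "tz": 0.06, "ax": 0, "ay": 0, "az": 0}, {"tx": 0, "ty": 0, "tz": 0.03, "ax": 0, "ay": 0, "az": 0}, {"tx": 0, "ty": 0, "tz": 0, "ax": 0, "ay": 0, "az": 0}]'

```text
time_s: 8.82
ee_pos: [0.633, 0.2549, 0.2759]
eef_rot: [3.141, -0.0, 1.571]
force: [-3.1, -1.5, 4.6]
grip_width: 0.0548
grip_force: 19.9
```

apply_moves --increments '[{"tx": 0, "ty": 0, "tz": 0, "ax": 0, "ay": 0, "az": 0}, {"tx": 0, "ty": 0, "tz": 0, "ax": 0, "ay": 0, "az": 0}, {"tx": 0, "ty": 0, "tz": 0, "ax": 0, "ay": 0, "az": 0}, {"tx": 0, "ty": 0, "tz": 0, "ax": 0, "ay": 0, "az": 0}, {"tx": 0, "ty": 0, "tz": 0, "ax": 0, "ay": 0, "az": 0}]' --jaw 0

```text
time_s: 9.45
ee_pos: [0.633, 0.2549, 0.2753]
eef_rot: [-3.142, 0.0, 1.571]
force: [-0.5, 0.1, 0.4]
grip_width: 0.0935
grip_force: 0.0
```

apply_moves --increments '[{"tx": 0, "ty": 0, "tz": -0.5, "ax": 0, "ay": 0, "az": 0}, {"tx": 0, "ty": 0, "tz": -1, "ax": 0, "ay": 0, "az": 0}, {"tx": 0, "ty": 0, "tz": -1, "ax": 0, "ay": 0, "az": 0}, {"tx": -0.7, "ty": -0.1, "tz": -0.5, "ax": 0, "ay": 0, "az": 0}, {"tx": -1, "ty": -0.18, "tz": 0, "ax": 0, "ay": 0, "az": 0}, {"tx": -1, "ty": -0.18, "tz": 0, "ax": 0, "ay": 0, "az": 0}, {"tx": -1, "ty": -0.18, "tz": 0, "ax": 0, "ay": 0, "az": 0}, {"tx": -1, "ty": -0.18, "tz": 0, "ax": 0, "ay": 0, "az": 0}, {"tx": 0, "ty": 0, "tz": 0, "ax": 0, "ay": 0, "az": 0}]'

```text
time_s: 10.58
ee_pos: [0.608, 0.1113, 0.3656]
eef_rot: [-3.141, 0.0, 1.568]
force: [1.0, 0.5, -0.3]
grip_width: 0.0943
grip_force: 0.0
```

```bash
python3 - <<'E'
from h import *
c=snap('wrist','w3'); print(get_obs()['ee_pos'])
E
```

```text
[0.60822234 0.11262357 0.36560376]
```

View pics/w3.png

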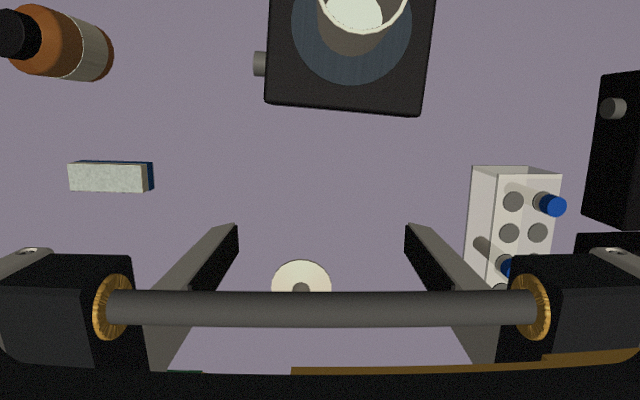

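The beaker stands on the plate, its rim's lower edge at (364,35). The bottle is at (60,40). I'll check the beaker's centring and move to the cover.

```bash
python3 - <<'E'
from h import *
print(wpt('w3',[(364,35),(317,2),(411,2)],.13))
print('cap',wpt('w3',[(16,34)],.1))
E
```

```text
[[0.6338 0.2275 0.13  ]
 [0.6056 0.2462 0.13  ]
 [0.6617 0.2467 0.13  ]]
cap [[0.3844 0.2433 0.1   ]]
```

apply_moves --increments '[{"tx": -0.99, "ty": -0.19, "tz": 0.5, "ax": 0, "ay": 0, "az": 0}, {"tx": -0.99, "ty": -0.19, "tz": 0.5, "ax": 0, "ay": 0, "az": 0}, {"tx": -0.99, "ty": -0.19, "tz": 0.5, "ax": 0, "ay": 0, "az": 0}, {"tx": -0.98, "ty": -0.19, "tz": 0.5, "ax": 0, "ay": 0, "az": 0}, {"tx": 0, "ty": 0, "tz": 0.9, "ax": 0, "ay": 0, "az": 0}, {"tx": 0, "ty": 0, "tz": 0.9, "ax": 0, "ay": 0, "az": 0}, {"tx": 0, "ty": 0, "tz": 0.9, "ax": 0, "ay": 0, "az": 0}, {"tx": 0, "ty": 0, "tz": 0.5, "ax": 0, "ay": 0, "az": 0}, {"tx": 0, "ty": 0, "tz": 0, "ax": 0, "ay": 0, "az": 0}]'

```text
time_s: 11.75
ee_pos: [0.5856, -0.0043, 0.2087]
eef_rot: [-3.14, -0.0, 1.571]
force: [0.1, 0.4, -0.3]
grip_width: 0.0942
grip_force: 0.0
```

apply_moves --increments '[{"tx": -0.05, "ty": 0, "tz": 0, "ax": 0, "ay": 0, "az": 0}, {"tx": 0, "ty": 0, "tz": 0, "ax": 0, "ay": 0, "az": 0}, {"tx": 0, "ty": 0, "tz": 0, "ax": 0, "ay": 0, "az": 0}, {"tx": 0, "ty": 0, "tz": 0, "ax": 0, "ay": 0, "az": 0}, {"tx": 0, "ty": 0, "tz": 0, "ax": 0, "ay": 0, "az": 0}, {"tx": 0, "ty": 0, "tz": 0, "ax": 0, "ay": 0, "az": 0}, {"tx": 0, "ty": 0, "tz": 0, "ax": 0, "ay": 0, "az": 0}, {"tx": 0, "ty": 0, "tz": 0, "ax": 0, "ay": 0, "az": 0}, {"tx": 0, "ty": 0, "tz": 0, "ax": 0, "ay": 0, "az": 0}]' --jaw 1 --force 20

```text
time_s: 12.88
ee_pos: [0.5857, -0.0061, 0.2093]
eef_rot: [-3.142, 0.0, 1.571]
force: [0.0, 0.8, -0.7]
grip_width: 0.0192
grip_force: 20.0
```

```bash
python3 - <<'E'
from h import *
c=snap('wrist','w4'); print(get_obs()['ee_pos'])
E
```

```text
[ 0.58566179 -0.00609986  0.20933468]
```

View pics/w4.png

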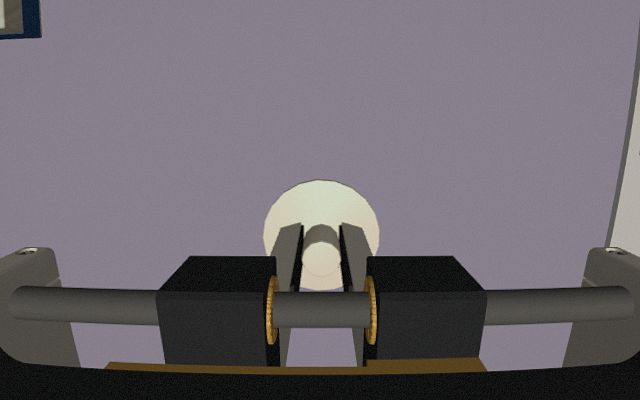

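The cover's knob is gripped. The disc spans u 264–379 at v≈232, with its far edge at v=180. I'll check its offset in the hand.

```bash
python3 - <<'E'
from h import *
print(wpt('w4',[(264,232),(379,232),(321,180)],.004))
E
```

```text
[[ 0.552  -0.0041  0.004 ]
 [ 0.6192 -0.0041  0.004 ]
 [ 0.5853  0.0268  0.004 ]]
```

apply_moves --increments '[{"tx": 0, "ty": 0, "tz": -0.5, "ax": 0, "ay": 0, "az": 0}, {"tx": 0, "ty": 0, "tz": -1, "ax": 0, "ay": 0, "az": 0}, {"tx": 0, "ty": 0, "tz": -1, "ax": 0, "ay": 0, "az": 0}, {"tx": 0, "ty": 0, "tz": -1, "ax": 0, "ay": 0, "az": 0}, {"tx": 0, "ty": 0, "tz": -1, "ax": 0, "ay": 0, "az": 0}, {"tx": 0.7, "ty": 0.1, "tz": -0.9, "ax": 0, "ay": 0, "az": 0}, {"tx": 1, "ty": 0.2, "tz": 0, "ax": 0, "ay": 0, "az": 0}, {"tx": 1, "ty": 0.2, "tz": 0, "ax": 0, "ay": 0, "az": 0}, {"tx": 1, "ty": 0.2, "tz": 0, "ax": 0, "ay": 0, "az": 0}, {"tx": 1, "ty": 0.2, "tz": 0, "ax": 0, "ay": 0, "az": 0}, {"tx": 0, "ty": 0, "tz": 0, "ax": 0, "ay": 0, "az": 0}, {"tx": 0, "ty": 0, "tz": 0, "ax": 0, "ay": 0, "az": 0}]'

```text
time_s: 14.42
ee_pos: [0.6125, 0.1344, 0.3719]
eef_rot: [3.141, 0.0, 1.571]
force: [0.3, -0.1, -0.4]
grip_width: 0.0197
grip_force: 20.0
```

```bash
python3 - <<'E'
from h import *
c=snap('wrist','w5'); print(get_obs()['ee_pos'])
E
```

```text
[0.61254077 0.13409378 0.37183814]
```

View pics/w5.png

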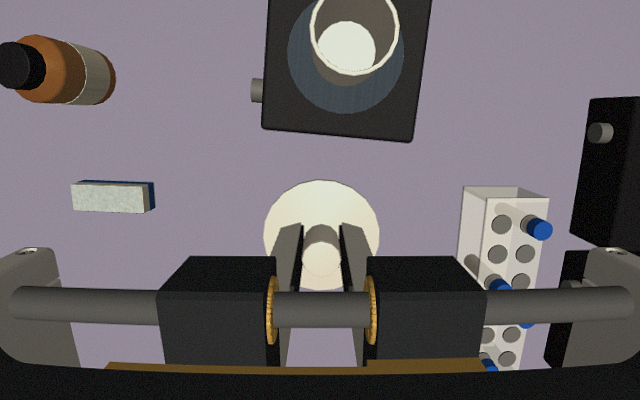

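The beaker's rim spans u 309–400 with its near edge at (354,76).

```bash
python3 - <<'E'
from h import *
print(wpt('w5',[(309.5,31),(400,31),(354,76)],.13))
print('cap',wpt('w5',[(19,64)],.1))
E
```

```text
[[0.605  0.2543 0.13  ]
 [0.6612 0.2547 0.13  ]
 [0.633  0.2274 0.13  ]]
cap [[0.3827 0.2454 0.1   ]]
```

apply_moves --increments '[{"tx": 1, "ty": 0.17, "tz": 0, "ax": 0, "ay": 0, "az": 0}, {"tx": 1, "ty": 0.17, "tz": 0, "ax": 0, "ay": 0, "az": 0}, {"tx": 1, "ty": 0.17, "tz": 0, "ax": 0, "ay": 0, "az": 0}, {"tx": 1, "ty": 0.17, "tz": 0, "ax": 0, "ay": 0, "az": 0}, {"tx": 0.06, "ty": 0, "tz": 0, "ax": 0, "ay": 0, "az": 0}, {"tx": 0, "ty": 0, "tz": 0.5, "ax": 0, "ay": 0, "az": 0}, {"tx": 0, "ty": 0, "tz": 0.4, "ax": 0, "ay": 0, "az": 0}, {"tx": 0, "ty": 0, "tz": 0.08, "ax": 0, "ay": 0, "az": 0}, {"tx": 0, "ty": 0, "tz": 0, "ax": 0, "ay": 0, "az": 0}, {"tx": 0, "ty": 0, "tz": 0, "ax": 0, "ay": 0, "az": 0}]'

```text
time_s: 15.72
ee_pos: [0.6331, 0.2566, 0.3424]
eef_rot: [3.141, -0.0, 1.571]
force: [0.9, 0.0, -0.2]
grip_width: 0.0195
grip_force: 20.0
```

apply_moves --increments '[{"tx": 0, "ty": 0, "tz": 0.05, "ax": 0, "ay": 0, "az": 0}, {"tx": 0, "ty": 0, "tz": 0.05, "ax": 0, "ay": 0, "az": 0}, {"tx": 0, "ty": 0, "tz": 0, "ax": 0, "ay": 0, "az": 0}]'

```text
time_s: 16.1
ee_pos: [0.6331, 0.2568, 0.3393]
eef_rot: [3.141, -0.0, 1.571]
force: [-0.2, 0.6, 1.9]
grip_width: 0.0194
grip_force: 20.0
```

apply_moves --increments '[{"tx": 0, "ty": 0, "tz": 0.02, "ax": 0, "ay": 0, "az": 0}, {"tx": 0, "ty": 0, "tz": 0, "ax": 0, "ay": 0, "az": 0}, {"tx": 0, "ty": 0, "tz": 0, "ax": 0, "ay": 0, "az": 0}, {"tx": 0, "ty": 0, "tz": 0, "ax": 0, "ay": 0, "az": 0}, {"tx": 0, "ty": 0, "tz": 0, "ax": 0, "ay": 0, "az": 0}, {"tx": 0, "ty": 0, "tz": -0.4, "ax": 0, "ay": 0, "az": 0}, {"tx": 0, "ty": 0, "tz": -1, "ax": 0, "ay": 0, "az": 0}, {"tx": 0, "ty": 0, "tz": -0.6, "ax": 0, "ay": 0, "az": 0}]' --jaw 0

```text
time_s: 17.1
ee_pos: [0.633, 0.2567, 0.4008]
eef_rot: [3.139, -0.001, 1.571]
force: [-0.0, 0.4, -0.4]
grip_width: 0.0934
grip_force: 0.0
```

apply_moves --increments '[{"tx": -1, "ty": -0.5, "tz": 0, "ax": 0, "ay": 0, "az": 0}, {"tx": -1, "ty": -0.5, "tz": 0, "ax": 0, "ay": 0, "az": 0}, {"tx": -1, "ty": -0.5, "tz": 0, "ax": 0, "ay": 0, "az": 0}, {"tx": -1, "ty": -0.5, "tz": 0, "ax": 0, "ay": 0, "az": 0}, {"tx": 0, "ty": 0, "tz": 0, "ax": 0, "ay": 0, "az": 0}]'

```text
time_s: 17.73
ee_pos: [0.5726, 0.1353, 0.3993]
eef_rot: [3.141, -0.0, 1.569]
force: [-0.1, 0.5, 0.1]
grip_width: 0.0941
grip_force: 0.0
```

```bash
python3 - <<'E'
from h import *
c=snap('wrist','w6'); print(get_obs()['ee_pos'])
E
```

```text
[0.57299386 0.13624809 0.39915277]
```

View pics/w6.png

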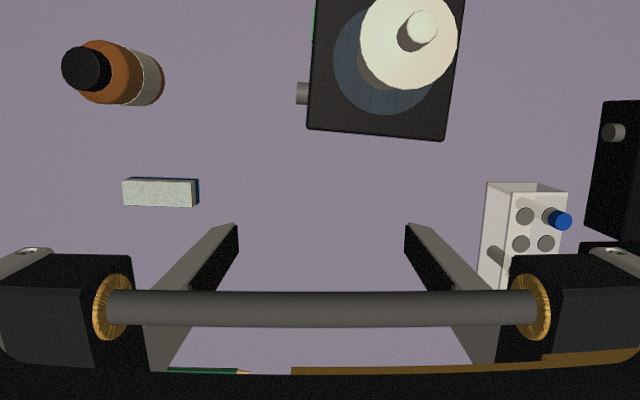

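The cover lies on the beaker: its disc spans u 360–458 with the near edge at v≈89. The bottle cap is at (86,69).

```bash
python3 - <<'E'
from h import *
print(wpt('w6',[(360,42),(458,42),(410,89)],.134))
print('cap',wpt('w6',[(86,69),(62,69),(111,69)],.1))
E
```

```text
[[0.5994 0.2536 0.134 ]
 [0.6679 0.2547 0.134 ]
 [0.6355 0.2225 0.134 ]]
cap [[0.3799 0.2442 0.1   ]
 [0.3584 0.2452 0.1   ]
 [0.4018 0.2434 0.1   ]]
```

apply_moves --increments '[{"tx": -1, "ty": -0.5, "tz": 0, "ax": 0, "ay": 0, "az": 0}, {"tx": -1, "ty": -0.5, "tz": 0, "ax": 0, "ay": 0, "az": 0}, {"tx": -1, "ty": -0.5, "tz": 0, "ax": 0, "ay": 0, "az": 0}, {"tx": -1, "ty": -0.5, "tz": 0, "ax": 0, "ay": 0, "az": 0}, {"tx": -1, "ty": -0.5, "tz": 0, "ax": 0, "ay": 0, "az": 0}, {"tx": -1, "ty": -0.5, "tz": 0, "ax": 0, "ay": 0, "az": 0}, {"tx": -1, "ty": -0.5, "tz": 0, "ax": 0, "ay": 0, "az": 0}, {"tx": -1, "ty": -0.5, "tz": 0, "ax": 0, "ay": 0, "az": 0}, {"tx": -1, "ty": -0.5, "tz": 0, "ax": 0, "ay": 0, "az": 0}, {"tx": -1, "ty": -0.5, "tz": 0, "ax": 0, "ay": 0, "az": 0}, {"tx": -1, "ty": -0.5, "tz": 0, "ax": 0, "ay": 0, "az": 0}, {"tx": -1, "ty": -0.5, "tz": 0, "ax": 0, "ay": 0, "az": 0}]'

```text
time_s: 19.27
ee_pos: [0.3933, -0.224, 0.3987]
eef_rot: [3.141, 0.0, 1.572]
force: [0.1, -0.7, -0.8]
grip_width: 0.0943
grip_force: 0.0
```

apply_moves --increments '[{"tx": -0.5, "ty": -0.3, "tz": 0, "ax": 0, "ay": 0, "az": 0}, {"tx": 0, "ty": 0, "tz": 0, "ax": 0, "ay": 0, "az": 0}, {"tx": 0, "ty": 0, "tz": 0, "ax": 0, "ay": 0, "az": 0}]'

```text
time_s: 19.65
ee_pos: [0.3847, -0.2377, 0.3984]
eef_rot: [3.141, -0.0, 1.572]
force: [0.8, 0.8, -0.6]
grip_width: 0.0941
grip_force: 0.0
```

```bash
python3 - <<'E'
from h import *
c=snap('wrist','w7'); print(get_obs()['ee_pos'])
E
```

```text
[ 0.38472352 -0.23764042  0.39841471]
```

View pics/w7.png

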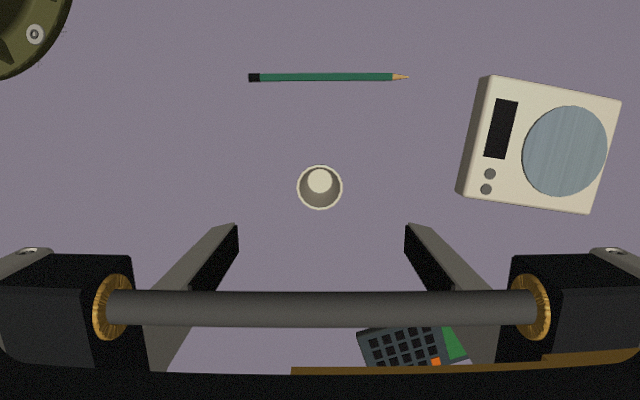

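The crucible rim is centred at (320,188) and the pan at about (565,151), spanning u 522–607 and v 106–197. Pencil, calculator and balance are clear of the fingers.

```bash
python3 - <<'E'
from h import *
print('cruc',wpt('w7',[(320,188),(297,188),(343,188)],.042))
print('pan',wpt('w7',[(564.5,151),(522,151),(607,151),(564,106),(564,197)],.04))
E
```

```text
cruc [[ 0.3835 -0.2411  0.042 ]
 [ 0.36   -0.2411  0.042 ]
 [ 0.407  -0.2411  0.042 ]]
pan [[ 0.6388 -0.2014  0.04  ]
 [ 0.5916 -0.2021  0.04  ]
 [ 0.6885 -0.2004  0.04  ]
 [ 0.6315 -0.1557  0.04  ]
 [ 0.6465 -0.2507  0.04  ]]
```

apply_moves --increments '[{"tx": -0.11, "ty": -0.04, "tz": 1, "ax": 0, "ay": 0, "az": 0}, {"tx": 0, "ty": 0, "tz": 1, "ax": 0, "ay": 0, "az": 0}, {"tx": 0, "ty": 0, "tz": 1, "ax": 0, "ay": 0, "az": 0}, {"tx": 0, "ty": 0, "tz": 1, "ax": 0, "ay": 0, "az": 0}, {"tx": 0, "ty": 0, "tz": 1, "ax": 0, "ay": 0, "az": 0}, {"tx": 0, "ty": 0, "tz": 0.9, "ax": 0, "ay": 0, "az": 0}, {"tx": 0, "ty": 0, "tz": 0.45, "ax": 0, "ay": 0, "az": 0}, {"tx": 0, "ty": 0, "tz": 0, "ax": 0, "ay": 0, "az": 0}]'

```text
time_s: 20.7
ee_pos: [0.3832, -0.2413, 0.2076]
eef_rot: [-3.141, -0.001, 1.571]
force: [-0.9, -0.3, 0.3]
grip_width: 0.094
grip_force: 0.0
```

apply_moves --increments '[{"tx": 0, "ty": 0, "tz": 0, "ax": 0, "ay": 0, "az": 0}, {"tx": 0, "ty": 0, "tz": 0, "ax": 0, "ay": 0, "az": 0}, {"tx": 0, "ty": 0, "tz": 0, "ax": 0, "ay": 0, "az": 0}, {"tx": 0, "ty": 0, "tz": 0, "ax": 0, "ay": 0, "az": 0}, {"tx": 0, "ty": 0, "tz": 0, "ax": 0, "ay": 0, "az": 0}, {"tx": 0, "ty": 0, "tz": 0, "ax": 0, "ay": 0, "az": 0}, {"tx": 0, "ty": 0, "tz": 0, "ax": 0, "ay": 0, "az": 0}]' --jaw 1 --force 15

```text
time_s: 21.58
ee_pos: [0.3829, -0.2417, 0.2079]
eef_rot: [3.141, 0.0, 1.571]
force: [-0.4, -0.5, 1.6]
grip_width: 0.0463
grip_force: 15.0
```

apply_moves --increments '[{"tx": 0, "ty": 0, "tz": -0.6, "ax": 0, "ay": 0, "az": 0}, {"tx": 0, "ty": 0, "tz": -1, "ax": 0, "ay": 0, "az": 0}, {"tx": 0, "ty": 0, "tz": -1, "ax": 0, "ay": 0, "az": 0}, {"tx": 0.15, "ty": 0.95, "tz": -0.1, "ax": 0, "ay": 0, "az": 0}, {"tx": 0.15, "ty": 0.95, "tz": 0, "ax": 0, "ay": 0, "az": 0}, {"tx": 0.15, "ty": 0.95, "tz": 0, "ax": 0, "ay": 0, "az": 0}, {"tx": 0.15, "ty": 0.95, "tz": 0, "ax": 0, "ay": 0, "az": 0}, {"tx": 0.15, "ty": 0.95, "tz": 0, "ax": 0, "ay": 0, "az": 0}, {"tx": 0.15, "ty": 0.95, "tz": 0, "ax": 0, "ay": 0, "az": 0}, {"tx": 0.15, "ty": 0.95, "tz": 0, "ax": 0, "ay": 0, "az": 0}, {"tx": 0.15, "ty": 0.95, "tz": 0, "ax": 0, "ay": 0, "az": 0}, {"tx": 0.15, "ty": 0.95, "tz": 0, "ax": 0, "ay": 0, "az": 0}]'

```text
time_s: 23.08
ee_pos: [0.6402, -0.2009, 0.2884]
eef_rot: [-3.141, -0.0, 1.571]
force: [-0.4, -0.3, -1.0]
grip_width: 0.0463
grip_force: 15.0
```

apply_moves --increments '[{"tx": 0, "ty": 0, "tz": 0.5, "ax": 0, "ay": 0, "az": 0}, {"tx": 0, "ty": 0, "tz": 0.4, "ax": 0, "ay": 0, "az": 0}, {"tx": 0, "ty": 0, "tz": 0, "ax": 0, "ay": 0, "az": 0}, {"tx": 0, "ty": 0, "tz": 0, "ax": 0, "ay": 0, "az": 0}]'

```text
time_s: 23.58
ee_pos: [0.6391, -0.2014, 0.2623]
eef_rot: [3.141, 0.0, 1.57]
force: [-0.2, -0.4, 0.0]
grip_width: 0.0462
grip_force: 15.0
```

```bash
python3 - <<'E'
from h import *
c=snap('wrist','w8'); print(get_obs()['ee_pos'])
E
```

```text
[ 0.63920495 -0.20130864  0.26248702]
```

View pics/w8.png

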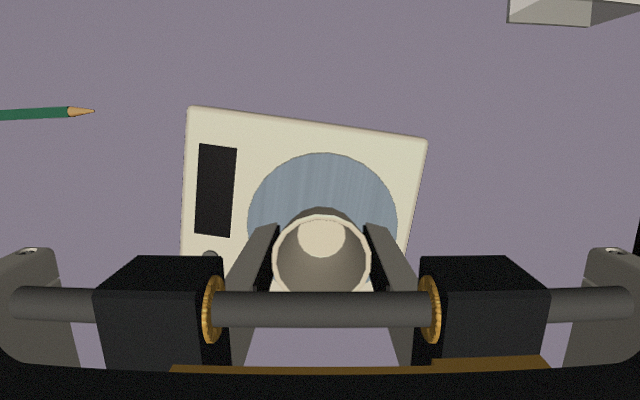

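The upright crucible is held over the pan. The pan spans u 247–398 at v≈225, with its far edge at (322,152).

```bash
python3 - <<'E'
from h import *
print(wpt('w8',[(247,222),(398,222),(322,152)],.04))
E
```

```text
[[ 0.5919 -0.1987  0.04  ]
 [ 0.6876 -0.1987  0.04  ]
 [ 0.6394 -0.1545  0.04  ]]
```

apply_moves --increments '[{"tx": 0, "ty": 0, "tz": 0.35, "ax": 0, "ay": 0, "az": 0}, {"tx": 0, "ty": 0, "tz": 0.06, "ax": 0, "ay": 0, "az": 0}, {"tx": 0, "ty": 0, "tz": 0, "ax": 0, "ay": 0, "az": 0}, {"tx": 0, "ty": 0, "tz": 0, "ax": 0, "ay": 0, "az": 0}]'

```text
time_s: 24.12
ee_pos: [0.6395, -0.2011, 0.2497]
eef_rot: [3.141, 0.0, 1.571]
force: [0.2, 0.6, 0.1]
grip_width: 0.0463
grip_force: 15.0
```

apply_moves --increments '[{"tx": -0.04, "ty": 0, "tz": 0.03, "ax": 0, "ay": 0, "az": 0}, {"tx": 0, "ty": 0, "tz": 0.03, "ax": 0, "ay": 0, "az": 0}, {"tx": 0, "ty": 0, "tz": 0, "ax": 0, "ay": 0, "az": 0}]'

```text
time_s: 24.5
ee_pos: [0.6394, -0.2024, 0.248]
eef_rot: [3.141, 0.0, 1.571]
force: [-0.5, -0.8, 0.8]
grip_width: 0.0461
grip_force: 15.0
```

apply_moves --increments '[{"tx": 0, "ty": 0, "tz": 0.02, "ax": 0, "ay": 0, "az": 0}, {"tx": 0, "ty": 0, "tz": 0, "ax": 0, "ay": 0, "az": 0}, {"tx": 0, "ty": 0, "tz": 0, "ax": 0, "ay": 0, "az": 0}, {"tx": 0, "ty": 0, "tz": 0, "ax": 0, "ay": 0, "az": 0}, {"tx": 0, "ty": 0, "tz": 0, "ax": 0, "ay": 0, "az": 0}, {"tx": 0, "ty": 0, "tz": -0.4, "ax": 0, "ay": 0, "az": 0}, {"tx": 0, "ty": 0, "tz": -1, "ax": 0, "ay": 0, "az": 0}, {"tx": 0, "ty": 0, "tz": -1, "ax": 0, "ay": 0, "az": 0}, {"tx": 0, "ty": 0, "tz": -1, "ax": 0, "ay": 0, "az": 0}, {"tx": 0, "ty": 0, "tz": -1, "ax": 0, "ay": 0, "az": 0}, {"tx": 0, "ty": 0, "tz": -0.8, "ax": 0, "ay": 0, "az": 0}]' --jaw 0

```text
time_s: 25.88
ee_pos: [0.6392, -0.2022, 0.4056]
eef_rot: [3.14, 0.001, 1.571]
force: [-0.2, -0.4, -0.4]
grip_width: 0.0936
grip_force: 0.0
```

apply_moves --increments '[{"tx": 1, "ty": -0.58, "tz": 0, "ax": 0, "ay": 0, "az": 0}, {"tx": 1, "ty": -0.58, "tz": 0, "ax": 0, "ay": 0, "az": 0}, {"tx": 1, "ty": -0.58, "tz": 0, "ax": 0, "ay": 0, "az": 0}, {"tx": 1, "ty": -0.58, "tz": 0, "ax": 0, "ay": 0, "az": 0}, {"tx": 1, "ty": -0.58, "tz": 0, "ax": 0, "ay": 0, "az": 0}, {"tx": 1, "ty": -0.58, "tz": 0, "ax": 0, "ay": 0, "az": 0}, {"tx": 1, "ty": -0.58, "tz": 0, "ax": 0, "ay": 0, "az": 0}, {"tx": 1, "ty": -0.58, "tz": 0, "ax": 0, "ay": 0, "az": 0}, {"tx": 1, "ty": -0.58, "tz": 0, "ax": 0, "ay": 0, "az": 0}, {"tx": 1, "ty": -0.58, "tz": 0, "ax": 0, "ay": 0, "az": 0}, {"tx": 1, "ty": -0.58, "tz": 0, "ax": 0, "ay": 0, "az": 0}, {"tx": 1, "ty": -0.58, "tz": 0, "ax": 0, "ay": 0, "az": 0}]'

```text
time_s: 27.38
ee_pos: [0.4297, 0.1585, 0.4041]
eef_rot: [3.14, -0.0, 1.571]
force: [0.3, 0.8, 0.8]
grip_width: 0.0941
grip_force: 0.0
```

apply_moves --increments '[{"tx": 1, "ty": -0.58, "tz": 0, "ax": 0, "ay": 0, "az": 0}, {"tx": 1, "ty": -0.58, "tz": 0, "ax": 0, "ay": 0, "az": 0}, {"tx": 0.9, "ty": -0.58, "tz": 0, "ax": 0, "ay": 0, "az": 0}, {"tx": 0, "ty": 0, "tz": 0, "ax": 0, "ay": 0, "az": 0}, {"tx": 0, "ty": 0, "tz": 0, "ax": 0, "ay": 0, "az": 0}]'

```text
time_s: 28.0
ee_pos: [0.3785, 0.2443, 0.4037]
eef_rot: [3.141, -0.0, 1.571]
force: [-0.2, 0.2, 0.2]
grip_width: 0.0938
grip_force: 0.0
```

```bash
python3 - <<'E'
from h import *
c=snap('wrist','w9'); print(get_obs()['ee_pos'])
E
```

```text
[0.37865977 0.24412016 0.40352256]
```

View pics/w9.png

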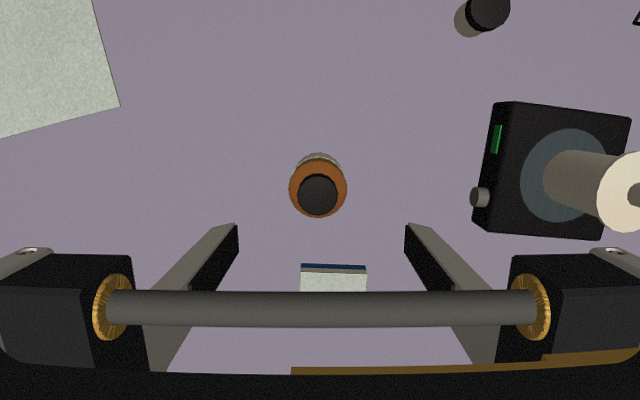

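The bottle cap is centred at (318,195) and the jar lid at (487,10). The slide pack at (333,280) is clear of the fingers.

```bash
python3 - <<'E'
from h import *
print(wpt('w9',[(318,195),(297,195),(339,195)],.1)); print(wpt('w9',[(487,10)],.048))
E
```

```text
[[0.3758 0.2458 0.1   ]
 [0.3576 0.2458 0.1   ]
 [0.394  0.2458 0.1   ]]
[[0.5349 0.413  0.048 ]]
```

apply_moves --increments '[{"tx": 0.04, "ty": -0.09, "tz": 0.5, "ax": 0, "ay": 0, "az": 0}, {"tx": 0, "ty": 0, "tz": 1, "ax": 0, "ay": 0, "az": 0}, {"tx": 0, "ty": 0, "tz": 1, "ax": 0, "ay": 0, "az": 0}, {"tx": 0, "ty": 0, "tz": 1, "ax": 0, "ay": 0, "az": 0}, {"tx": 0, "ty": 0, "tz": 1, "ax": 0, "ay": 0, "az": 0}, {"tx": 0, "ty": 0, "tz": 1, "ax": 0, "ay": 0, "az": 0}, {"tx": 0, "ty": 0, "tz": 0.45, "ax": 0, "ay": 0, "az": 0}, {"tx": 0, "ty": 0, "tz": 0, "ax": 0, "ay": 0, "az": 0}]'

```text
time_s: 29.05
ee_pos: [0.3756, 0.2456, 0.224]
eef_rot: [-3.14, 0.001, 1.57]
force: [-0.7, 0.3, -0.0]
grip_width: 0.0944
grip_force: 0.0
```

apply_moves --increments '[{"tx": 0, "ty": 0, "tz": 0, "ax": 0, "ay": 0, "az": 0}, {"tx": 0, "ty": 0, "tz": 0, "ax": 0, "ay": 0, "az": 0}, {"tx": 0, "ty": 0, "tz": 0, "ax": 0, "ay": 0, "az": 0}, {"tx": 0, "ty": 0, "tz": 0, "ax": 0, "ay": 0, "az": 0}, {"tx": 0, "ty": 0, "tz": 0, "ax": 0, "ay": 0, "az": 0}, {"tx": 0, "ty": 0, "tz": 0, "ax": 0, "ay": 0, "az": 0}, {"tx": 0, "ty": 0, "tz": 0, "ax": 0, "ay": 0, "az": 0}]' --jaw 1 --force 35

```text
time_s: 29.92
ee_pos: [0.3757, 0.2459, 0.2248]
eef_rot: [3.141, -0.0, 1.571]
force: [-2.4, 0.0, 5.1]
grip_width: 0.0556
grip_force: 35.0
```

apply_moves --increments '[{"tx": 0, "ty": 0, "tz": -0.5, "ax": 0, "ay": 0, "az": 0}, {"tx": 0, "ty": 0, "tz": -1, "ax": 0, "ay": 0, "az": 0}, {"tx": 0, "ty": 0, "tz": -1, "ax": 0, "ay": 0, "az": 0}, {"tx": -0.44, "ty": 0.91, "tz": -0.2, "ax": 0, "ay": 0, "az": 0}, {"tx": -0.44, "ty": 0.91, "tz": 0, "ax": 0, "ay": 0, "az": 0}, {"tx": -0.44, "ty": 0.91, "tz": 0, "ax": 0, "ay": 0, "az": 0}, {"tx": -0.44, "ty": 0.91, "tz": 0, "ax": 0, "ay": 0, "az": 0}, {"tx": -0.44, "ty": 0.91, "tz": 0, "ax": 0, "ay": 0, "az": 0}, {"tx": -0.44, "ty": 0.91, "tz": 0, "ax": 0, "ay": 0, "az": 0}, {"tx": -0.44, "ty": 0.91, "tz": 0, "ax": 0, "ay": 0, "az": 0}, {"tx": -0.44, "ty": 0.91, "tz": 0, "ax": 0, "ay": 0, "az": 0}, {"tx": -0.44, "ty": 0.91, "tz": 0, "ax": 0, "ay": 0, "az": 0}]'

```text
time_s: 31.42
ee_pos: [0.6221, 0.1266, 0.3063]
eef_rot: [-3.141, 0.0, 1.571]
force: [0.1, 0.3, -1.7]
grip_width: 0.0551
grip_force: 35.0
```

apply_moves --increments '[{"tx": 0, "ty": 0, "tz": 0, "ax": 0, "ay": 0, "az": 0}, {"tx": 0, "ty": 0, "tz": 1, "ax": 0, "ay": 0, "az": 0}, {"tx": 0, "ty": 0, "tz": 1, "ax": 0, "ay": 0, "az": 0}, {"tx": 0, "ty": 0, "tz": 0.5, "ax": 0, "ay": 0, "az": 0}, {"tx": 0, "ty": 0, "tz": 0, "ax": 0, "ay": 0, "az": 0}, {"tx": 0, "ty": 0, "tz": 0, "ax": 0, "ay": 0, "az": 0}]'

```text
time_s: 32.17
ee_pos: [0.6215, 0.1273, 0.2321]
eef_rot: [3.14, -0.0, 1.571]
force: [0.4, 1.1, -2.3]
grip_width: 0.055
grip_force: 35.0
```

apply_moves --increments '[{"tx": 0, "ty": 0, "tz": 0.15, "ax": 0, "ay": 0, "az": 0}, {"tx": 0, "ty": 0, "tz": 0.08, "ax": 0, "ay": 0, "az": 0}, {"tx": 0, "ty": 0, "tz": 0, "ax": 0, "ay": 0, "az": 0}, {"tx": 0, "ty": 0, "tz": 0, "ax": 0, "ay": 0, "az": 0}]'

```text
time_s: 32.67
ee_pos: [0.6214, 0.1271, 0.2249]
eef_rot: [3.141, -0.0, 1.571]
force: [-3.7, -0.7, 7.7]
grip_width: 0.0553
grip_force: 35.0
```

apply_moves --increments '[{"tx": 0, "ty": 0, "tz": 0, "ax": 0, "ay": 0, "az": 0}, {"tx": 0, "ty": 0, "tz": 0, "ax": 0, "ay": 0, "az": 0}, {"tx": 0, "ty": 0, "tz": 0, "ax": 0, "ay": 0, "az": 0}, {"tx": 0, "ty": 0, "tz": 0, "ax": 0, "ay": 0, "az": 0}, {"tx": 0, "ty": 0, "tz": -0.5, "ax": 0, "ay": 0, "az": 0}, {"tx": 0, "ty": 0, "tz": -1, "ax": 0, "ay": 0, "az": 0}, {"tx": 0, "ty": 0, "tz": -1, "ax": 0, "ay": 0, "az": 0}, {"tx": 0, "ty": 0, "tz": -1, "ax": 0, "ay": 0, "az": 0}, {"tx": 0, "ty": 0, "tz": -1, "ax": 0, "ay": 0, "az": 0}, {"tx": 0, "ty": 0, "tz": -1, "ax": 0, "ay": 0, "az": 0}, {"tx": 0, "ty": 0, "tz": -0.6, "ax": 0, "ay": 0, "az": 0}]' --jaw 0

```text
time_s: 34.05
ee_pos: [0.6211, 0.1271, 0.4093]
eef_rot: [3.139, -0.0, 1.571]
force: [0.0, -0.8, 0.6]
grip_width: 0.0943
grip_force: 0.0
```

apply_moves --increments '[{"tx": 0.95, "ty": -0.29, "tz": 0, "ax": 0, "ay": 0, "az": 0}, {"tx": 0.95, "ty": -0.29, "tz": 0, "ax": 0, "ay": 0, "az": 0}, {"tx": 0.95, "ty": -0.29, "tz": 0, "ax": 0, "ay": 0, "az": 0}, {"tx": 0.95, "ty": -0.29, "tz": 0, "ax": 0, "ay": 0, "az": 0}, {"tx": 0.95, "ty": -0.29, "tz": 0, "ax": 0, "ay": 0, "az": 0}, {"tx": 0.95, "ty": -0.29, "tz": 0, "ax": 0, "ay": 0, "az": 0}, {"tx": 0.95, "ty": -0.29, "tz": 0, "ax": 0, "ay": 0, "az": 0}, {"tx": 0.95, "ty": -0.29, "tz": 0, "ax": 0, "ay": 0, "az": 0}, {"tx": 0.95, "ty": -0.29, "tz": 0, "ax": 0, "ay": 0, "az": 0}, {"tx": 0.95, "ty": -0.29, "tz": 0, "ax": 0, "ay": 0, "az": 0}, {"tx": 0, "ty": 0, "tz": 0, "ax": 0, "ay": 0, "az": 0}, {"tx": 0, "ty": 0, "tz": 0, "ax": 0, "ay": 0, "az": 0}]'

```text
time_s: 35.55
ee_pos: [0.5346, 0.4115, 0.4067]
eef_rot: [-3.141, 0.0, 1.571]
force: [-0.2, -0.5, -0.2]
grip_width: 0.0939
grip_force: 0.0
```

```bash
python3 - <<'E'
from h import *
c=snap('wrist','w10'); print(get_obs()['ee_pos'])
g=cv2.cvtColor(cv2.GaussianBlur(c['pixels'],(5,5),0),cv2.COLOR_RGB2GRAY)
for th in(50,65,80):
    m=(g[120:245,245:400]<th).astype(np.uint8)
    k=max(cv2.findContours(m,0,1)[0],key=cv2.contourArea)
    (x,y),r=cv2.minEnclosingCircle(k);B=cv2.boundingRect(k); print(x+245,y+120,r,B, wpt('w10',[(x+245,y+120)],.048))
E
```

```text
[0.53470317 0.41125519 0.40679793]
323.80120849609375 178.60240936279297 18.87074089050293 (62, 40, 36, 38) [[0.5371 0.4173 0.048 ]]
323.8741760253906 178.72319412231445 19.393770217895508 (61, 40, 37, 39) [[0.5372 0.4172 0.048 ]]
323.8344497680664 178.61371231079102 19.82886505126953 (61, 39, 38, 40) [[0.5371 0.4173 0.048 ]]
```

apply_moves --increments '[{"tx": 0.12, "ty": 0.08, "tz": 1, "ax": 0, "ay": 0, "az": 0}, {"tx": 0, "ty": 0, "tz": 1, "ax": 0, "ay": 0, "az": 0}, {"tx": 0, "ty": 0, "tz": 1, "ax": 0, "ay": 0, "az": 0}, {"tx": 0, "ty": 0, "tz": 1, "ax": 0, "ay": 0, "az": 0}, {"tx": 0, "ty": 0, "tz": 1, "ax": 0, "ay": 0, "az": 0}, {"tx": 0, "ty": 0, "tz": 1, "ax": 0, "ay": 0, "az": 0}, {"tx": 0, "ty": 0, "tz": 0.58, "ax": 0, "ay": 0, "az": 0}, {"tx": 0, "ty": 0, "tz": 0, "ax": 0, "ay": 0, "az": 0}, {"tx": 0, "ty": 0, "tz": 0, "ax": 0, "ay": 0, "az": 0}]'

```text
time_s: 36.72
ee_pos: [0.5371, 0.4157, 0.2108]
eef_rot: [3.14, -0.001, 1.571]
force: [0.3, -0.2, 0.9]
grip_width: 0.0941
grip_force: 0.0
```

apply_moves --increments '[{"tx": 0, "ty": 0, "tz": 0, "ax": 0, "ay": 0, "az": 0}, {"tx": 0, "ty": 0, "tz": 0, "ax": 0, "ay": 0, "az": 0}, {"tx": 0, "ty": 0, "tz": 0, "ax": 0, "ay": 0, "az": 0}, {"tx": 0, "ty": 0, "tz": 0, "ax": 0, "ay": 0, "az": 0}, {"tx": 0, "ty": 0, "tz": 0, "ax": 0, "ay": 0, "az": 0}, {"tx": 0, "ty": 0, "tz": 0, "ax": 0, "ay": 0, "az": 0}, {"tx": 0, "ty": 0, "tz": 0, "ax": 0, "ay": 0, "az": 0}]' --jaw 1 --force 20

```text
time_s: 37.6
ee_pos: [0.5367, 0.4157, 0.2093]
eef_rot: [3.142, -0.0, 1.571]
force: [1.2, 0.2, 0.9]
grip_width: 0.0395
grip_force: 20.0
```

```bash
python3 - <<'E'
from h import *
c=snap('wrist','w11'); print(get_obs()['ee_pos'])
E
```

```text
[0.53674171 0.41569787 0.20934519]
```

View pics/w11.png

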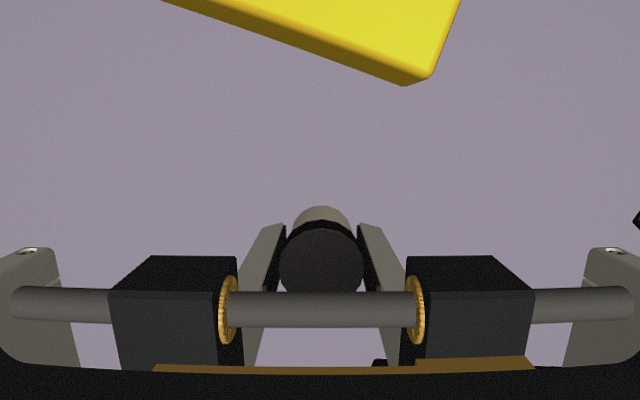

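The jar is gripped at its lid: the lid top spans u 278–364, with its far edge at v≈229. The fingers are clear of the yellow look-alike.

```bash
python3 - <<'E'
from h import *
print(wpt('w11',[(278,268),(364,268),(321,229),(321,207)],.048),wpt('w11',[(321,206)],0))
import numpy as np
c=np.array([.633,.2548]);y=-.088;print(c-.12*np.array([np.cos(y),np.sin(y)]))
E
```

```text
[[0.5166 0.4157 0.048 ]
 [0.5561 0.4157 0.048 ]
 [0.5363 0.4346 0.048 ]
 [0.5363 0.4447 0.048 ]] [[0.5364 0.4324 0.    ]]
[0.51346434 0.26534638]
```

apply_moves --increments '[{"tx": 0, "ty": 0, "tz": -0.5, "ax": 0, "ay": 0, "az": 0}, {"tx": 0, "ty": 0, "tz": -1, "ax": 0, "ay": 0, "az": 0}, {"tx": 0, "ty": 0, "tz": -1, "ax": 0, "ay": 0, "az": 0}, {"tx": -0.84, "ty": -0.13, "tz": 0, "ax": 0, "ay": 0, "az": 0}, {"tx": -0.84, "ty": -0.13, "tz": 0, "ax": 0, "ay": 0, "az": 0}, {"tx": -0.84, "ty": -0.13, "tz": 0, "ax": 0, "ay": 0, "az": 0}, {"tx": -0.84, "ty": -0.13, "tz": 0, "ax": 0, "ay": 0, "az": 0}, {"tx": -0.84, "ty": -0.13, "tz": 0, "ax": 0, "ay": 0, "az": 0}, {"tx": -0.84, "ty": -0.13, "tz": 0, "ax": 0, "ay": 0, "az": 0}, {"tx": 0, "ty": 0, "tz": 0, "ax": 0, "ay": 0, "az": -1}, {"tx": 0, "ty": 0, "tz": 0, "ax": 0, "ay": 0, "az": -1}, {"tx": 0, "ty": 0, "tz": 0, "ax": 0, "ay": 0, "az": -1}]'

```text
time_s: 39.15
ee_pos: [0.5134, 0.2644, 0.2855]
eef_rot: [3.14, -0.0, 1.835]
force: [-0.3, -0.0, -0.7]
grip_width: 0.0396
grip_force: 20.0
```

apply_moves --increments '[{"tx": 0, "ty": 0, "tz": 0, "ax": 0, "ay": 0, "az": -1}, {"tx": 0, "ty": 0, "tz": 0, "ax": 0, "ay": 0, "az": -1}, {"tx": 0, "ty": 0, "tz": 0, "ax": 0, "ay": 0, "az": -1}, {"tx": 0, "ty": 0, "tz": 0, "ax": 0, "ay": 0, "az": -1}, {"tx": 0, "ty": 0, "tz": 0, "ax": 0, "ay": 0, "az": -1}, {"tx": 0, "ty": 0, "tz": 0, "ax": 0, "ay": 0, "az": -1}, {"tx": 0, "ty": 0, "tz": 0, "ax": 0, "ay": 0, "az": -1}, {"tx": 0, "ty": 0, "tz": 0, "ax": 0, "ay": 0, "az": -1}, {"tx": 0, "ty": 0, "tz": 0, "ax": 0, "ay": 0, "az": -1}, {"tx": 0, "ty": 0, "tz": 0, "ax": 0, "ay": 0, "az": -1}, {"tx": 0, "ty": 0, "tz": 0, "ax": 0, "ay": 0, "az": -1}, {"tx": 0, "ty": 0, "tz": 0, "ax": 0, "ay": 0, "az": -1}]'

```text
time_s: 40.65
ee_pos: [0.5134, 0.2645, 0.2855]
eef_rot: [3.141, 0.001, 2.883]
force: [0.0, -0.0, -1.2]
grip_width: 0.0396
grip_force: 20.0
```

apply_moves --increments '[{"tx": 0, "ty": 0, "tz": 0, "ax": 0, "ay": 0, "az": -1}, {"tx": 0, "ty": 0, "tz": 0, "ax": 0, "ay": 0, "az": -1}, {"tx": 0, "ty": 0, "tz": 0, "ax": 0, "ay": 0, "az": -1}, {"tx": 0, "ty": 0, "tz": 0, "ax": 0, "ay": 0, "az": 0}, {"tx": 0, "ty": 0, "tz": 0, "ax": 0, "ay": 0, "az": 0}]'

```text
time_s: 41.28
ee_pos: [0.5134, 0.2645, 0.2849]
eef_rot: [3.141, 0.001, 3.14]
force: [-0.3, -0.9, -0.8]
grip_width: 0.0393
grip_force: 20.0
```

apply_moves --increments '[{"tx": 0, "ty": 0.03, "tz": 1, "ax": 0, "ay": 0, "az": 0}, {"tx": 0, "ty": 0, "tz": 1, "ax": 0, "ay": 0, "az": 0}, {"tx": 0, "ty": 0, "tz": 0.35, "ax": 0, "ay": 0, "az": 0}, {"tx": 0, "ty": 0, "tz": 0.1, "ax": 0, "ay": 0, "az": 0}, {"tx": 0, "ty": 0, "tz": 0.05, "ax": 0, "ay": 0, "az": 0}, {"tx": 0, "ty": 0, "tz": 0, "ax": 0, "ay": 0, "az": 0}, {"tx": 0, "ty": 0, "tz": 0, "ax": 0, "ay": 0, "az": 0}]'

```text
time_s: 42.15
ee_pos: [0.5134, 0.2654, 0.2099]
eef_rot: [3.141, 0.001, -3.142]
force: [0.3, 0.8, -1.2]
grip_width: 0.0394
grip_force: 20.0
```

Close to the bench. I'll lower by the last millimetre, release, lift, and retreat towards the robot's right so that the top camera sees everything.

apply_moves --increments '[{"tx": 0, "ty": 0, "tz": 0.04, "ax": 0, "ay": 0, "az": 0}, {"tx": 0, "ty": 0, "tz": 0, "ax": 0, "ay": 0, "az": 0}, {"tx": 0, "ty": 0, "tz": 0, "ax": 0, "ay": 0, "az": 0}]'

```text
time_s: 42.52
ee_pos: [0.5135, 0.2655, 0.2092]
eef_rot: [3.141, 0.001, -3.141]
force: [-2.8, -0.7, 9.4]
grip_width: 0.0398
grip_force: 20.0
```

apply_moves --increments '[{"tx": 0, "ty": 0, "tz": 0, "ax": 0, "ay": 0, "az": 0}, {"tx": 0, "ty": 0, "tz": 0, "ax": 0, "ay": 0, "az": 0}, {"tx": 0, "ty": 0, "tz": 0, "ax": 0, "ay": 0, "az": 0}, {"tx": 0, "ty": 0, "tz": 0, "ax": 0, "ay": 0, "az": 0}, {"tx": 0, "ty": 0, "tz": 0, "ax": 0, "ay": 0, "az": 0}, {"tx": 0, "ty": 0, "tz": -0.4, "ax": 0, "ay": 0, "az": 0}, {"tx": 0, "ty": 0, "tz": -1, "ax": 0, "ay": 0, "az": 0}, {"tx": 0, "ty": 0, "tz": -1, "ax": 0, "ay": 0, "az": 0}, {"tx": 0, "ty": 0, "tz": -1, "ax": 0, "ay": 0, "az": 0}, {"tx": 0, "ty": 0, "tz": -1, "ax": 0, "ay": 0, "az": 0}, {"tx": 0, "ty": 0, "tz": -1, "ax": 0, "ay": 0, "az": 0}, {"tx": 0, "ty": 0, "tz": -1, "ax": 0, "ay": 0, "az": 0}]' --jaw 0

```text
time_s: 44.02
ee_pos: [0.5131, 0.2653, 0.4021]
eef_rot: [3.141, 0.001, -3.141]
force: [-0.9, 0.2, -0.3]
grip_width: 0.0936
grip_force: 0.0
```

apply_moves --increments '[{"tx": 0.6, "ty": 0, "tz": -0.2, "ax": 0, "ay": 0, "az": 0}, {"tx": 0.8, "ty": 0, "tz": -0.2, "ax": 0, "ay": 0, "az": 0}, {"tx": 0.8, "ty": 0, "tz": -0.2, "ax": 0, "ay": 0, "az": 0}, {"tx": 0.8, "ty": 0, "tz": 0, "ax": 0, "ay": 0, "az": 0}, {"tx": 0.8, "ty": 0, "tz": 0, "ax": 0, "ay": 0, "az": 0}, {"tx": 0.8, "ty": 0, "tz": 0, "ax": 0, "ay": 0, "az": 0}, {"tx": 0, "ty": 0, "tz": 0, "ax": 0, "ay": 0, "az": 0}, {"tx": 0, "ty": 0, "tz": 0, "ax": 0, "ay": 0, "az": 0}]'

```text
time_s: 45.02
ee_pos: [0.3758, 0.2654, 0.4187]
eef_rot: [3.141, 0.001, -3.141]
force: [-0.3, 0.4, 0.3]
grip_width: 0.094
grip_force: 0.0
```

```bash
python3 - <<'E'
from h import *
c=snap('top','top1'); im=c['pixels'][:,:,::-1]
s=snap('scene','scene1')['pixels'][:,:,::-1]
a=cv2.resize(im[120:300,180:440],(520,360),interpolation=cv2.INTER_CUBIC); b=cv2.resize(s[100:300,180:420],(300,250))
o=np.zeros((600,800,3),np.uint8);o[:360,:520]=a;o[350:600,500:800]=b;cv2.imwrite('pics/fin.png',o)
E
```

```text
(no output)
```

View pics/fin.png

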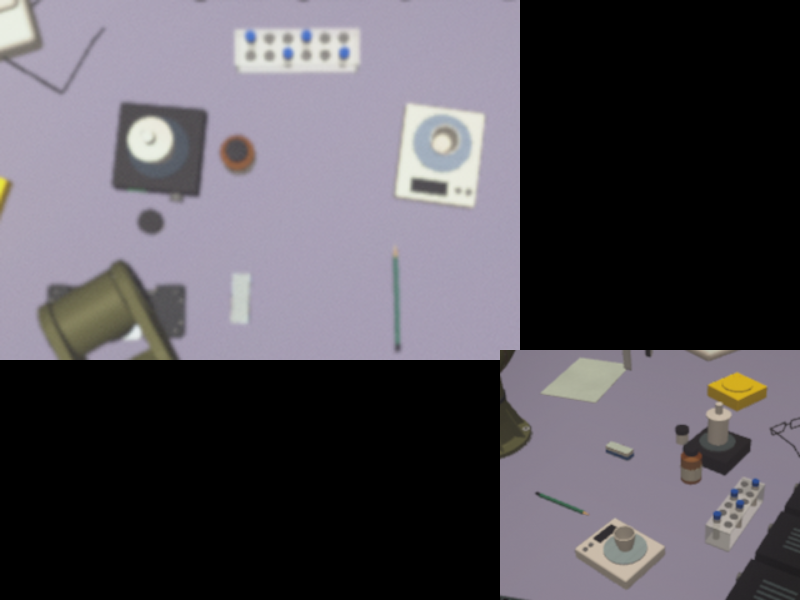

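The final picture shows everything upright: cover disc at top-view pixel ≈(255,189), bottle cap (298,195), jar lid (255,230), crucible on the pan; the bystanders are unmoved. I'll check the cover against its projection, since it stands high.

```bash
python3 - <<'E'
from h import *
c=load('top1')
for n,u,z in[('cover',(255,189),.133),('cap',(298,195),.1),('jar',(255.3,230.5),.048),('cruc',(402,190),.082)]: print(n,ray(c,[u],z)[0].round(3))
from station import hand_in
print(hand_in())
E
```

```text
cover [0.634 0.256 0.133]
cap [0.62  0.126 0.1  ]
jar [0.513 0.264 0.048]
cruc [ 0.637 -0.2    0.082]
the job is handed in; nothing more can be done
None
```

The job is done and handed in at about 45 s: covered beaker on the stirrer, crucible on the pan, bottle and jar about 30 mm from the stirrer, with all final positions measured within about 4 mm of their targets.

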